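Mount the castings on the painting jig

TASK

Get the white castings ready for painting: pull the retaining pin out of the crate's staple while the lid is still on, then take the lid off and push every casting in the crate fully home onto a spindle of the painting jig, one to a spindle, turned so that its D-shaped bore matches the flat on the shaft. Only when all castings are mounted, put the lid back on the crate, seated all round with its notch about the staple, and leave the pin lying in the steel tray. Leave the dye bottles and the glass jar where they stand.

Things in the scene. Friction and masses are not known exactly. Their poses are not given: they have to be found in the camera images.
- crate: Fixed pale wooden crate, outside 272 (x) x 150 (y) x 72 mm high, walls and floor 6 mm. Origin: centre of its underside. 10 mm high cleats on the floor part it into three cells along x, centres at x = -88, 0, +88 mm, y = 0; a casting has about 10 mm of play in its cell. A steel staple stands outside its -y wall.
- staple (a point): Middle of the staple's window, in the crate's frame at x 0, y -92, z 83 mm. The staple is an upright steel loop, 10 mm thick (crate x), from y = -75 to -109 mm, top at z = 103 mm. Its window above the lid is 20 mm wide (y) and 18 mm high (z 78 to 96 mm), open along the crate's x.
- lid: Loose plywood lid, 0.25 kg, plate 276 (x) x 183 (y, from -108 to +75) x 6 mm; a notch 26 mm wide in its -y edge, in to y = -70, takes the staple. Origin on the plate's underside; lid on: right above the crate's origin, 72 mm up, axes along the crate's. 6 mm deep cleats below fit inside the walls with 5 mm of play (on a table the origin is 6 mm up). Only the pin holds it.
- lid_grip (a point): Middle of the top of the lid's dark wooden grip bar (lid frame: x 0, y -14, z 40 mm). The bar runs along the lid's x: 110 mm long, 18 mm thick (y), 34 mm high above the plate.
- pin: Loose steel pin, 0.08 kg, lying along its own x; at the start on the lid through the staple, along the crate's x. Round shank of 10 mm diameter from x = -36 to +31 mm, then an upright flat grip head from x = 30 to 66 mm, 14 mm thick (y), 32 mm high. Origin on its underside, below the shank axis. It slides out along its own +x, head first, free after about 45 mm.
- casting1: Loose white casting, 0.16 kg (absent in some runs): octagonal block 60 mm high, 56 mm across flats, sides upright to 46 mm, then bevelled in by 6 mm. Flat sides face its +x and every 45 degrees. A D-bore goes right through, seen from above: radius 15.8 mm, flat on its +x side, 9.5 mm from the centre. Origin: centre of its underside. Stands in a crate cell (floor 6 mm up), any yaw.
- casting2: Loose white casting, 0.16 kg (absent in some runs): octagonal block 60 mm high, 56 mm across flats, sides upright to 46 mm, then bevelled in by 6 mm. Flat sides face its +x and every 45 degrees. A D-bore goes right through, seen from above: radius 15.8 mm, flat on its +x side, 9.5 mm from the centre. Origin: centre of its underside. Stands in a crate cell (floor 6 mm up), any yaw.
- casting3: Loose white casting, 0.16 kg (absent in some runs): octagonal block 60 mm high, 56 mm across flats, sides upright to 46 mm, then bevelled in by 6 mm. Flat sides face its +x and every 45 degrees. A D-bore goes right through, seen from above: radius 15.8 mm, flat on its +x side, 9.5 mm from the centre. Origin: centre of its underside. Stands in a crate cell (floor 6 mm up), any yaw.
- jig: Fixed painting jig: a grey bar 300 (x) x 80 (y) x 15 mm, origin at the centre of its underside, carrying three spindles in a row along its x, 100 mm apart.
- spindle1: Fixed spindle on the jig; origin at its foot, on the jig's top (15 mm above the table). Collar of 56 mm diameter, 6 mm high, on which a mounted casting rests; above it a D-shaped shaft of radius 14 mm, flat on its +x side 8 mm from the axis, top 48 mm above this origin, the last 6 mm tapering in by 3 mm. A casting fits with its +x along the spindle's +x, within 6 degrees. It does not turn.
- spindle2: Fixed spindle on the jig; origin at its foot, on the jig's top (15 mm above the table). Collar of 56 mm diameter, 6 mm high, on which a mounted casting rests; above it a D-shaped shaft of radius 14 mm, flat on its +x side 8 mm from the axis, top 48 mm above this origin, the last 6 mm tapering in by 3 mm. A casting fits with its +x along the spindle's +x, within 6 degrees. It does not turn.
- spindle3: Fixed spindle on the jig; origin at its foot, on the jig's top (15 mm above the table). Collar of 56 mm diameter, 6 mm high, on which a mounted casting rests; above it a D-shaped shaft of radius 14 mm, flat on its +x side 8 mm from the axis, top 48 mm above this origin, the last 6 mm tapering in by 3 mm. A casting fits with its +x along the spindle's +x, within 6 degrees. It does not turn.
- tray: Fixed shallow open steel tray for the pin, 170 (x) x 100 (y) x 22 mm high, walls and floor 4 mm. Origin: centre of its underside.
- dye1: Small amber dye bottle, 40 mm diameter, 85 mm tall, standing; origin at its underside. To be left alone.
- dye2: Small amber dye bottle, 40 mm diameter, 85 mm tall, standing; origin at its underside. To be left alone.
- jar: Glass jar, 72 mm diameter, 85 mm tall, standing; origin at its underside. To be left alone.
Mind the look-alikes: they are no part of the job. What is meant by the tray is not green or pink, and is the larger of those in its own colour.

How it is judged (in metres and radians):
On the way, in this order (a step that is already met when the one before it is completed fails the run):
1. the pin is clear of the staple while the lid is still on the crate (distance between pin and staple above 0.07 m and horizontal distance between lid and crate below 0.012 m and z of lid in the frame of crate between 0.068 and 0.076 m), for 0.1 s.
2. the lid is off the crate ((horizontal distance between lid and crate above 0.15 m or z of lid in the frame of crate above 0.13 m)), for 0.2 s.
3. every casting present is fully home on a spindle (((horizontal distance between casting1 and spindle1 below 0.005 m and z of casting1 in the frame of spindle1 between 0.002 and 0.01 m and angle between the x axis of casting1 and the x axis of spindle1, either way round below 0.22 rad and angle between casting1's own z axis and vertical below 0.06 rad) or (horizontal distance between casting1 and spindle2 below 0.005 m and z of casting1 in the frame of spindle2 between 0.002 and 0.01 m and angle between the x axis of casting1 and the x axis of spindle2, either way round below 0.22 rad and angle between casting1's own z axis and vertical below 0.06 rad) or (horizontal distance between casting1 and spindle3 below 0.005 m and z of casting1 in the frame of spindle3 between 0.002 and 0.01 m and angle between the x axis of casting1 and the x axis of spindle3, either way round below 0.22 rad and angle between casting1's own z axis and vertical below 0.06 rad)) and ((horizontal distance between casting2 and spindle1 below 0.005 m and z of casting2 in the frame of spindle1 between 0.002 and 0.01 m and angle between the x axis of casting2 and the x axis of spindle1, either way round below 0.22 rad and angle between casting2's own z axis and vertical below 0.06 rad) or (horizontal distance between casting2 and spindle2 below 0.005 m and z of casting2 in the frame of spindle2 between 0.002 and 0.01 m and angle between the x axis of casting2 and the x axis of spindle2, either way round below 0.22 rad and angle between casting2's own z axis and vertical below 0.06 rad) or (horizontal distance between casting2 and spindle3 below 0.005 m and z of casting2 in the frame of spindle3 between 0.002 and 0.01 m and angle between the x axis of casting2 and the x axis of spindle3, either way round below 0.22 rad and angle between casting2's own z axis and vertical below 0.06 rad)) and ((horizontal distance between casting3 and spindle1 below 0.005 m and z of casting3 in the frame of spindle1 between 0.002 and 0.01 m and angle between the x axis of casting3 and the x axis of spindle1, either way round below 0.22 rad and angle between casting3's own z axis and vertical below 0.06 rad) or (horizontal distance between casting3 and spindle2 below 0.005 m and z of casting3 in the frame of spindle2 between 0.002 and 0.01 m and angle between the x axis of casting3 and the x axis of spindle2, either way round below 0.22 rad and angle between casting3's own z axis and vertical below 0.06 rad) or (horizontal distance between casting3 and spindle3 below 0.005 m and z of casting3 in the frame of spindle3 between 0.002 and 0.01 m and angle between the x axis of casting3 and the x axis of spindle3, either way round below 0.22 rad and angle between casting3's own z axis and vertical below 0.06 rad))), for 0.3 s.
At the end, for the whole second after the job is handed in: Every casting present sits fully home on a spindle (within 5 mm of its axis, underside on the collar within 4 mm, upright, rotation matched); the lid is on the crate again (within 12 mm and 0.08 rad, resting on the rim all round within 4 mm); the pin lies in the tray; all at rest (all of step 3 and horizontal distance between lid and crate below 0.012 m and z of lid in the frame of crate between 0.068 and 0.076 m and angle between the x axis of lid and the x axis of crate, either way round below 0.08 rad and angle between lid's own z axis and vertical below 0.04 rad and x of pin in the frame of tray between -0.085 and 0.085 m and y of pin in the frame of tray between -0.05 and 0.05 m and z of pin in the frame of tray below 0.03 m and linear speed of each of casting1, casting2, casting3, lid, pin below 0.03 m/s); the robot touches nothing.
It fails at once if a dye bottle or the jar is moved by more than 40 mm or tipped over (distance of any of dye1, dye2, jar from where it was at the start of the episode above 0.04 m or angle between any of dye1, dye2, jar's own z axis and vertical above 0.5 rad).
Of casting1, casting2, casting3 only 2 to 3 are there at a start; the rules pass over those that are not, and their reading is None.
At some moment in a run one of casting1, casting2, casting3 may be knocked a few centimetres aside while the robot is not near it.
It also fails if it takes over 210 s, if anything falls off the work surface, if the arm or the gripper's body presses on something with over 40 N, if the wrist force passes 120 N, or if a joint passes its speed limit or range.

ROBOT

A 7-joint arm with a two-finger parallel gripper is mounted at the origin on the work surface. World frame = base frame: x ahead of the robot, y to its left, z up, the work surface at z = 0. Lengths are in mm, angles in rad, forces in N, time in s.
With the tool pointing down it reaches from about 400 to 875 mm from the base axis. Payload 19.3 kg.
Tool frame: the origin (TCP) lies at the very end of the fingers, on their centre line; the grasp point (between the pads) lies 19 mm behind it (grip_point_offset is the z of the grasp point in the tool frame, in mm); z points along the fingers, x is the direction in which the jaws open and shut, and the axes are right-handed (so a half turn about z gives the same grasp; the last joint's range is limited). The gripper opens to 85 mm and grips with 20 to 120 N. Pads are 22 mm wide; open, the fingers measure 114 mm over their backs; the gripper's body (76 mm by 85 mm) begins 54 mm behind the grasp point. The pads swing forward as they close: fully open they stand 13 mm farther back than shut.
Start: joints at [-1.345, 0.521, -0.036, 1.599, 0.021, 1.021, -0.113], TCP at [182.21, 597.841, 231.291] pointing down, gripper open.
Joint ranges: [-2.91, 2.91], [-0.3, 2.13], [-1.5, 1.42], [0.17, 2.43], [-1.26, 4.41], [0.16, 1.93], [-2.52, 2.52]. Speed limits (rad/s): [1.89, 1.89, 2.39, 2.39, 3.01, 3.01, 3.01].

INTERFACE

Orientations are given as a 3x3 rotation matrix whose columns are the frame's x, y, z axes.
In Python, from workcell import movep, movel, goto_joints, open_gripper, clamp, wait, inverse_kinematics, read_state, camera, PlanningError, finish_job, grip_point_offset gives the robot as it stands. Calls block until the motion is done:
- movep(position, orientation): joint-space move of the TCP to a pose.
- movel(position, frame=None, max_speed=150, guard=None): straight line of the TCP; frame=None keeps the orientation; max_speed is the mean speed in mm/s. With guard (N) it stops when the force on the tool has changed by that much, and returns True; else False.
- goto_joints(angles): joint-space move.
- open_gripper() and clamp(): open the fingers fully, or close them until they stop; the grip force is fixed at half the most.
- wait(seconds).
- inverse_kinematics(position, orientation): joint angles nearest the present ones, or None.
- read_state(): the state.
- camera(name): name is "scene" or "side" or "wrist"; returns a dict with "image" (400x640x3 uint8, blue, green, red), "range_z" (400x640 float32, mm along the optical axis (not along the pixel's ray), 0 where there is no reading), "fx", "fy", "cx", "cy" (pixels), "cam_to_world" (4x4, takes a point from camera to world coordinates). Camera axes: x right, y up, looking along -z (the intrinsics and any distortion apply to the point x, -y, -z); pixel columns grow to the right and rows downward; lengths in mm; the calibration is good to about 2 mm. The wrist camera is an equidistant fisheye: a pixel r from the principal point sees the ray r / f radians off the axis. A picture is of the moment at which its call begins.
A pose or a line that the arm cannot do raises PlanningError and nothing moves.
- finish_job(): hands the job in, once; it reports no verdict.
The state is a dict: "time": time; "qpos": joint angles; "qvel": joint speeds; "joint_efforts": joint torques, N m; "eef_pos": TCP position; "tool_rot": TCP orientation; "ft_force": force on the tool from outside, world axes, zero at the start; "torque": the same for the moment, N m; "finger_gap": finger opening in mm.
Only numpy, scipy, OpenCV 4.12 (cv2) and the standard library are available. Lean on these libraries where they do the work, as an engineer would, in place of code of your own. Each camera call takes 0.05 s, during which the arm holds its last target.

## Working session

There is one attempt and no reset: what is moved stays moved. The work goes in short steps, each a Python script; the robot and the scene stay as the last script left them, time stands still between calls to the robot, and variables do not carry over. Pictures are saved under pics/ and viewed, and the job is handed in when it is done.

```bash
ls; mkdir -p pics; cat > h.py <<'E'
import numpy as np, cv2
from workcell import *
def snap(n,fn):
    c=camera(n); cv2.imwrite(f'pics/{fn}.png',c['image']); np.savez(f'pics/{fn}.npz',**{k:np.asarray(v) for k,v in c.items()}); return c
def load(fn): return np.load(f'pics/{fn}.npz')
def ray(c,u,v,fish=False):
    fx,fy,cx,cy=[float(c[k]) for k in('fx','fy','cx','cy')]
    x=(u-cx)/fx; y=(v-cy)/fy
    if fish:
        r=np.hypot(x,y); s=np.sinc(r/np.pi); d=np.array([x*s,-y*s,-np.cos(r)])
    else: d=np.array([x,-y,-1.0])
    M=np.asarray(c['cam_to_world']); return M[:3,3],M[:3,:3]@d
def onplane(c,u,v,z,fish=False):
    o,d=ray(c,u,v,fish); return o+d*(z-o[2])/d[2]
def cloud(c,fish=False):
    R=np.asarray(c['range_z']).astype(float); h,w=R.shape; u,v=np.meshgrid(np.arange(w),np.arange(h))
    x=(u-float(c['cx']))/float(c['fx']); y=(v-float(c['cy']))/float(c['fy'])
    if fish:
        r=np.hypot(x,y); k=np.sinc(r/np.pi)/np.cos(r); x=x*k;y=y*k
    P=np.stack([x*R,-y*R,-R],-1); M=np.asarray(c['cam_to_world'])
    W=P@M[:3,:3].T+M[:3,3]; W[R<=0]=np.nan; return W
def down(a): # tool x at world angle a
    c,s=np.cos(a),np.sin(a); return np.array([[c,s,0],[s,-c,0],[0,0,-1.]])
E
python3 - <<'E'
from h import *
for n in('scene','side','wrist'):
    c=snap(n,n+'0'); print(n,c['fx'],c['cx'],c['cy'],np.round(c['cam_to_world'],3).tolist(), [k for k in c])
s=read_state(); print(s)
print(grip_point_offset)
E
```

```text
pics
scene 404.1025818598375 316.1233586360679 196.60254942877904 [[0.171, -0.838, 0.518, 1305.966], [0.985, 0.149, -0.084, -293.591], [-0.007, 0.524, 0.852, 1358.728], [0.0, 0.0, 0.0, 1.0]] ['image', 'range_z', 'fx', 'fy', 'cx', 'cy', 'cam_to_world']
side 413.05137747794225 316.90561055548653 201.32985493738082 [[-0.967, 0.188, -0.174, 361.529], [-0.256, -0.689, 0.678, 611.413], [0.008, 0.7, 0.714, 907.198], [0.0, 0.0, 0.0, 1.0]] ['image', 'range_z', 'fx', 'fy', 'cx', 'cy', 'cam_to_world']
wrist 309.70691628693146 322.33838509733494 198.28693960459967 [[0.291, -0.907, -0.305, 103.746], [0.957, 0.276, 0.095, 622.206], [-0.002, -0.32, 0.948, 373.953], [0.0, 0.0, 0.0, 1.0]] ['image', 'range_z', 'fx', 'fy', 'cx', 'cy', 'cam_to_world']
{'time': 0.15, 'qpos': array([-1.34520977,  0.52185875, -0.03628471,  1.59988797,  0.02119255,
        1.0211149 , -0.11277007]), 'qvel': array([-0.00124459, -0.00247675,  0.00024956, -0.00212526, -0.0004873 ,
       -0.0004471 , -0.00131027]), 'joint_efforts': array([ 1.58051000e-03, -9.27389431e+01,  1.98068418e+00, -3.70057046e+01,
        1.79883483e-02,  6.35219127e-03, -6.35446690e-05]), 'eef_pos': array([182.15689233, 597.58846699, 230.8659508 ]), 'tool_rot': array([[ 2.91514378e-01,  9.56566429e-01, -1.84653069e-04],
       [ 9.56566041e-01, -2.91514427e-01, -8.64917534e-04],
       [-8.81180111e-04,  7.55030426e-05, -9.99999609e-01]]), 'ft_force': array([ 1.51855831, -0.43766864,  0.37698017]), 'torque': array([ 0.0240911 ,  0.00099622, -0.01554474]), 'finger_gap': 85.08589387868588}
-18.700000000000003
```

View pics/scene0.png

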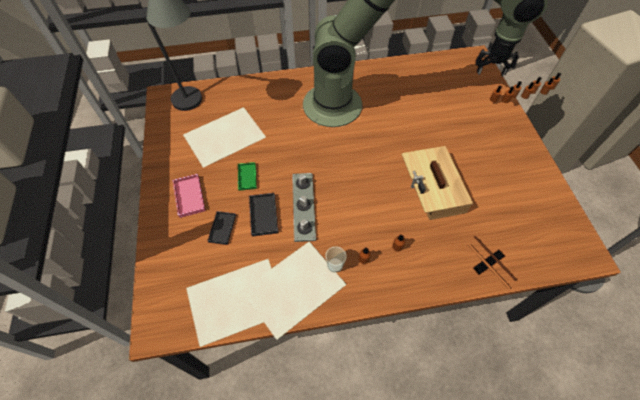

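View pics/side0.png

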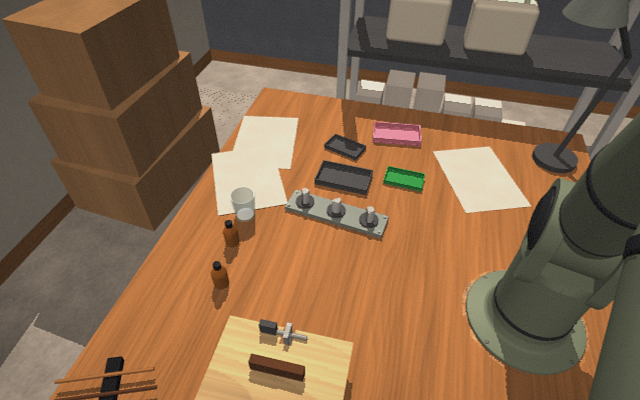

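View pics/wrist0.png

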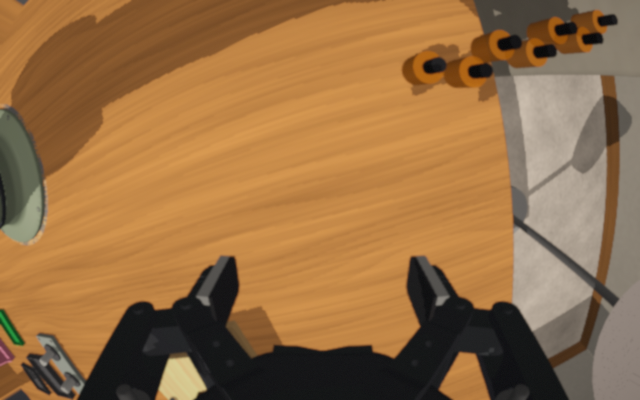

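The scene view shows the crate with its lid at (437,180), the jig at (304,207) and the large dark tray at (264,214). The look-alike trays are at (222,228), (247,176) and (190,195). The jar is at (336,259) and the dye bottles at (366,256) and (400,242).

```bash
python3 - <<'E'
from h import *
for n,box in(('scene0',(170,150,500,290)),('side0',(180,120,420,400))):
    c=load(n); im=c['image']; x0,y0,x1,y1=box
    k=2.4 if n[1]=='c' else 2.1
    cv2.imwrite(f'pics/{n}z.png',cv2.resize(im[y0:y1,x0:x1],None,fx=k,fy=k,interpolation=cv2.INTER_CUBIC))
    W=cloud(c)
    hsv=cv2.cvtColor(im,cv2.COLOR_BGR2HSV)
    # lid plate points z~78
    for nm,z0,z1,reg in(('lid',73,84,None),):
        m=(abs(W[...,2]-78)<5)&(W[...,1]>50)&(W[...,0]>200)&(W[...,0]<900)
        k_,lab,st,ce=cv2.connectedComponentsWithStats(m.astype(np.uint8))
        i=1+np.argmax(st[1:,4]); mm=lab==i
        P=W[mm][:,:2].astype(np.float32); print(n,nm,st[i],P.shape,cv2.minAreaRect(P),W[mm][:,2].mean())
    m=(abs(W[...,2]-15)<5)&(W[...,0]>200)&(W[...,0]<900)&(abs(W[...,1])<400)
    k_,lab,st,ce=cv2.connectedComponentsWithStats(m.astype(np.uint8))
    for i in range(1,k_):
        if st[i,4]>80:
            P=W[lab==i][:,:2].astype(np.float32); print(n,st[i],cv2.minAreaRect(P),W[lab==i][:,2].mean())
    mt=(abs(W[...,2])<3)
    # tray dark
    m=(hsv[...,2]<70)&(W[...,2]<40)&(W[...,2]>-6)&(W[...,0]>300)&(W[...,0]<900)&(W[...,1]<0)
    k_,lab,st,ce=cv2.connectedComponentsWithStats(m.astype(np.uint8))
    for i in range(1,k_):
        if st[i,4]>150:
            P=W[lab==i][:,:2].astype(np.float32); print(n,'dark',st[i],cv2.minAreaRect(P),W[lab==i][:,2].mean())
E
```

```text
scene0 lid [ 402  146   71   66 2017] (2017, 2) ((519.8612670898438, 299.353759765625), (280.8815002441406, 184.68463134765625), 1.5756598711013794) 76.47399181784427
scene0 [293 173  23  68 941] ((515.4603881835938, -215.47921752929688), (79.68413543701172, 302.7252197265625), 82.923583984375) 14.415457676390396
scene0 [475 257  18  17 103] ((871.421142578125, 372.00726318359375), (30.062355041503906, 66.83440399169922), 23.37458038330078) 16.304433993988564
scene0 dark [250 194  28  42 954] ((526.0845947265625, -373.22418212890625), (95.26220703125, 172.5486297607422), 87.30891418457031) 4.178064182153145
scene0 dark [209 212  27  32 591] ((555.0451049804688, -534.8263549804688), (82.92695617675781, 131.0694122314453), 71.24290466308594) 3.7365579025969393
side0 lid [ 194  316  159   84 8590] (8590, 2) ((520.0228271484375, 300.72344970703125), (276.7934875488281, 182.59634399414062), 1.9483968019485474) 78.73270718470255
side0 [383 177  40  13  90] ((338.6829833984375, -384.36370849609375), (122.95817565917969, 24.15550994873047), 1.5588226318359375) 14.031027301105285
side0 [314 180  53  14 123] ((527.9010009765625, -320.17388916015625), (10.50042724609375, 169.13766479492188), 87.44534301757812) 14.9500654216208
side0 [ 284  190  104   46 1467] ((516.1083984375, -210.39437866210938), (86.25980377197266, 300.1637878417969), 83.11223602294922) 15.27452136189459
side0 dark [325 135  41  25 360] ((556.4429931640625, -528.1704711914062), (81.76007843017578, 130.3892364501953), 71.00355529785156) 7.619041181609454
side0 dark [315 161  57  34 604] ((525.4349975585938, -368.5727233886719), (107.79997253417969, 168.2609405517578), 87.82220458984375) 11.06514309182797
```

View pics/scene0z.png

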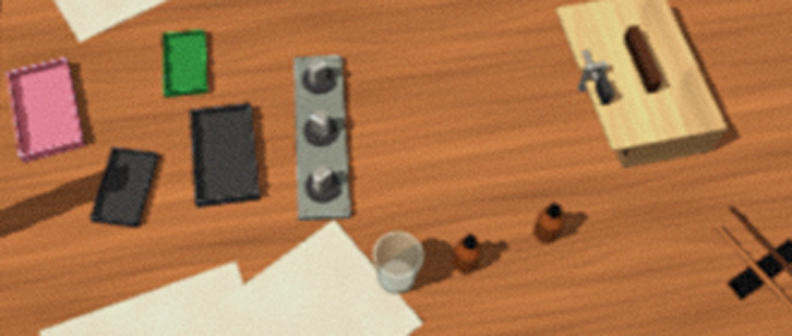

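View pics/side0z.png

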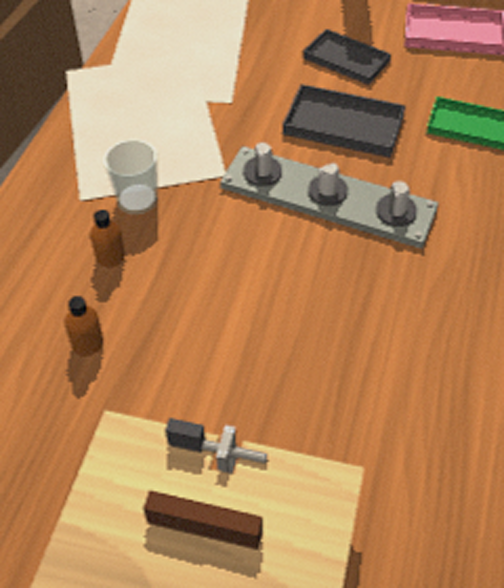

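The zoomed views show the pin head pointing to world +x, with the staple on the crate's -y side. The crate and lid sit at yaw ≈1.8°, the jig's long axis is ≈-7° from world x, and the dark tray is at (526,-370).

```bash
python3 - <<'E'
from h import *
c=load('scene0'); W=cloud(c)
for nm,u,v in(('jar',336,259),('dye1',366,256),('dye2',400,242)):
    p=W[v-8:v+9,u-8:u+9].reshape(-1,3); p=p[p[:,2]>25]; print(nm,np.median(p,0).round(),p[:,2].max())
c=load('side0'); W=cloud(c); im=c['image']
a=np.deg2rad(1.8);R=np.array([[np.cos(a),-np.sin(a)],[np.sin(a),np.cos(a)]])
O=np.array([520,300.2])-R@[0,-16.5]; print('crate',O)
L=(W[...,:2]-O)@R
m=(W[...,2]>84)&(abs(L[...,0])<140)&(L[...,1]<-70)&(L[...,1]>-115)
print('pin/staple pts local', np.nanmin(L[m],0),np.nanmax(L[m],0))
for lo,hi in((-40,-7),(-6,6),(8,28),(30,70)):
    q=m&(L[...,0]>lo)&(L[...,0]<hi); print(lo,hi,q.sum(),L[q].min(0),L[q].max(0),W[q][:,2].max())
m=(W[...,2]>95)&(abs(L[...,0])<140)&(L[...,1]>-60); print('bar',L[m].min(0),L[m].max(0),W[m][:,2].max())
h=O+R@[48,-92]; print('head',h)
movep([*h,220],down(a+np.pi/2))
s=read_state();print(s['time'],s['qpos'].round(2),s['eef_pos'].round(1))
snap('wrist','w1')
E
```

```text
jar [ 764. -138.   57.] 89.1089674342511
dye1 [778. -40.  57.] 88.66658392912018
dye2 [751.  91.  55.] 88.67135835466706
crate [519.48172248 316.69185825]
pin/staple pts local [ -41.52167839 -106.00214604] [ 82.71396798 -70.88281295]
-40 -7 71 [-39.68425741 -94.29146559] [ -7.12603983 -84.48838766] 91.57484058726948
-6 6 115 [  -5.69519995 -106.00214604] [  5.13484262 -70.88281295] 107.46566877873556
8 28 68 [  8.08354129 -97.06157062] [ 27.92547914 -82.60447997] 114.98611039813352
30 70 172 [ 30.06191785 -97.48165874] [ 61.01384732 -82.14190107] 114.60770608409211
bar [-55.47988891 -21.98835151] [54.60628042 -1.73812521] 116.41481915739234
head [570.34782721 226.24497113]
2.0917 [-0.5   0.52  0.04  1.65 -0.02  0.98  1.15] [569.9 227.4 220. ]
```

View pics/w1.png

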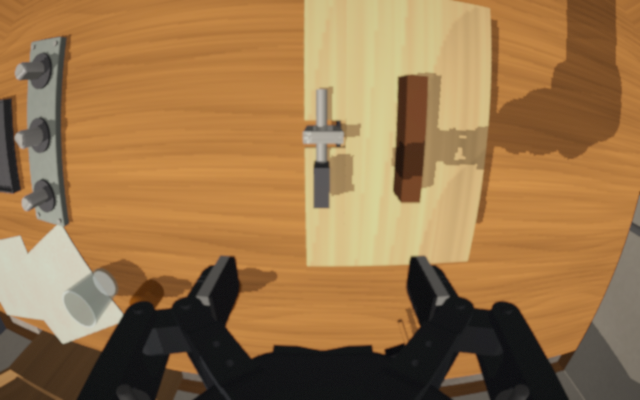

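The wrist view shows the pin head at about (321,186), the staple at (323,135) and the grip bar at (410,138). It matches the global estimate.

```bash
python3 - <<'E'
from h import *
c=load('w1'); W=cloud(c,True); print(np.round(c['cam_to_world'],3).tolist())
O=np.array([519.5,316.7]);a=np.deg2rad(1.8);R=np.array([[np.cos(a),-np.sin(a)],[np.sin(a),np.cos(a)]])
L=(W[...,:2]-O)@R
m=(abs(W[...,2]-110)<5)&(L[...,1]<-60)&(L[...,1]>-130)&(L[...,0]>15)&(L[...,0]<80)
ys,xs=np.nonzero(m); print('head',L[m].min(0),L[m].max(0),W[m].mean(0),cv2.minAreaRect(W[m][:,:2].astype(np.float32)))
print([(onplane(c,u,v,110,True).round(1).tolist()) for u,v in((314,163),(328,163),(314,207),(328,207))])
m=(abs(W[...,2]-112)<4)&(L[...,1]>-60)&(L[...,1]<40)&(abs(L[...,0])<80)
print('bar',W[m].mean(0),cv2.minAreaRect(W[m][:,:2].astype(np.float32)))
m=(abs(W[...,2]-78)<4)&(L[...,1]>-140)&(L[...,1]<140)&(abs(L[...,0])<180)
print('lid',W[m].mean(0),cv2.minAreaRect(W[m][:,:2].astype(np.float32)))
m=(W[...,2]>97)&(W[...,2]<108)&(L[...,1]<-60)&(L[...,1]>-130)&(abs(L[...,0])<12)
print('staple',L[m].min(0),L[m].max(0),W[m].mean(0))
E
```

```text
[[-0.033, -0.947, -0.319, 488.01], [0.999, -0.031, -0.01, 225.289], [-0.001, -0.319, 0.948, 363.168], [0.0, 0.0, 0.0, 1.0]]
head [ 23.23809471 -98.54725499] [ 59.8673984 -84.6277606] [563.41686004 226.43639478 110.61887301] ((563.9085693359375, 226.44354248046875), (36.62523651123047, 13.91969108581543), 1.8676263093948364)
[[542.4, 219.9, 110.0], [542.0, 231.6, 110.0], [581.4, 220.9, 110.0], [581.0, 233.1, 110.0]]
bar [517.4185675  302.91737127 112.38481012] ((519.2036743164062, 303.5026550292969), (110.86925506591797, 19.450576782226562), 1.6272683143615723)
lid [512.43350697 298.9998939   78.51919183] ((519.0601806640625, 301.7221984863281), (277.2063903808594, 184.3564453125), 1.860655426979065)
staple [  -6.42842307 -106.83325591] [  4.15594727 -73.79656047] [520.92488677 226.86724532 103.59659555]
```

```bash
python3 - <<'E'
from h import *
a=np.deg2rad(1.85); u=np.array([np.cos(a),np.sin(a),0])
h=np.array([564.,226.5,86])
movel(h+[0,0,30],down(a+np.pi/2),max_speed=200)
print(movel(h,max_speed=80,guard=15)); clamp()
s=read_state();print(s['time'],s['finger_gap'],s['ft_force'].round(1),s['eef_pos'].round(1))
print(movel(h+[0,0,1.5],max_speed=30))
print(movel(h+[0,0,1.5]+u*110,max_speed=100))
s=read_state();print(s['time'],s['finger_gap'],s['ft_force'].round(1),s['eef_pos'].round(1))
wait(0.1); snap('side','s2'); snap('wrist','w2')
c=load('s2');im=c['image'];cv2.imwrite('pics/s2z.png',cv2.resize(im[280:,150:420],None,fx=2.5,fy=2.5))
E
```

```text
False
3.9917 12.946768739910427 [-1.1 -1.3  4.9] [564.1 226.6  86.3]
False
False
5.4917 12.840220299325043 [-0.1  0.4  0.1] [673.5 230.1  87.5]
```

View pics/s2z.png

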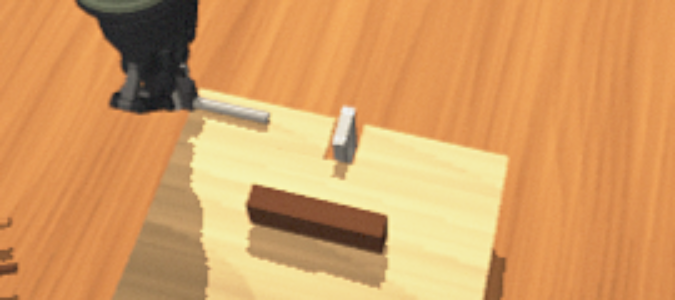

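View pics/w2.png

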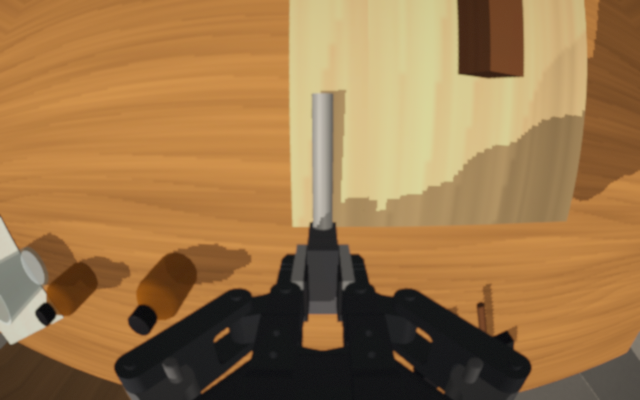

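The pin is clear of the staple and the lid hasn't moved. Next I take the pin to the tray and look at the spindles on the way.

```bash
python3 - <<'E'
from h import *
a=np.deg2rad(1.85); 
movel([673,230,200],max_speed=250)
movep([540,-213,190],down(np.pi/2-0.12)); wait(0.15)
snap('wrist','w3')
t=-0.045
tc=np.array([525.8,-371.])+33*np.array([np.cos(t),np.sin(t)])
movep([*tc,120],down(t+np.pi/2)); print(read_state()['time'],read_state()['qpos'].round(2)); wait(.1); snap('wrist','w4')
E
```

```text
8.9167 [ 0.43  0.72  0.11  1.56 -0.1   0.86  2.1 ]
```

View pics/w3.png

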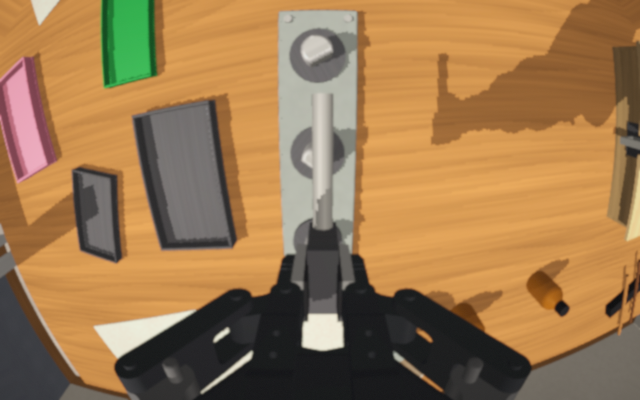

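View pics/w4.png

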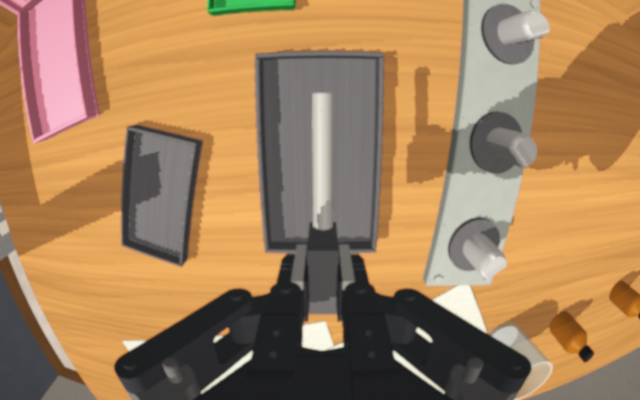

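```bash
python3 - <<'E'
from h import *
s=read_state(); p=s['eef_pos'].copy(); 
print(movel([p[0],p[1],20],max_speed=100,guard=12)); print(read_state()['eef_pos'].round(1))
open_gripper(); s=read_state();print(s['ft_force'].round(1),s['finger_gap'])
movel([p[0],p[1],140],max_speed=200)
snap('wrist','w5')
movep([540,-213,230],down(np.pi/2-0.12)); wait(0.15); snap('wrist','w6'); print(read_state()['time'])
E
```

```text
False
[ 559.9 -371.7   20.7]
[ 0.  -0.2  0.2] 85.61337960332038
12.675
```

View pics/w5.png

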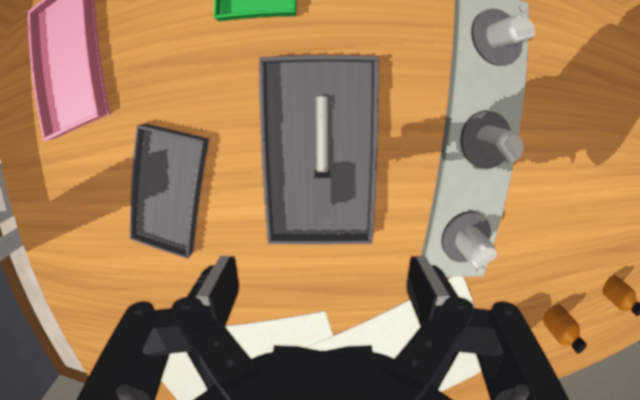

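View pics/w6.png

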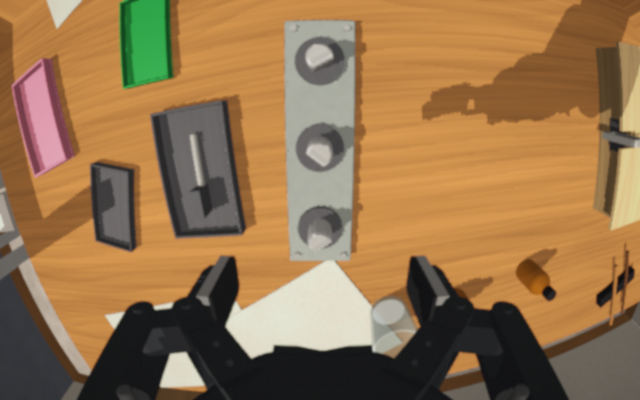

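The pin lies in the tray. The spindle flats face different ways, so I'll zoom in on each spindle.

```bash
python3 - <<'E'
from h import *
im=load('w6')['image']; im3=load('w3')['image']
t=[cv2.resize(im[y-30:y+30,290:350],(260,260),interpolation=cv2.INTER_CUBIC) for y in(57,147,230)]
t2=[cv2.resize(im3[y-30:y+30,x-30:x+30],(260,260),interpolation=cv2.INTER_CUBIC) for x,y in((318,50),(312,155),(312,240))]
cv2.imwrite('pics/sp6.png',np.vstack([np.hstack(t),np.hstack(t2)]))
E
```

```text
(no output)
```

View pics/sp6.png

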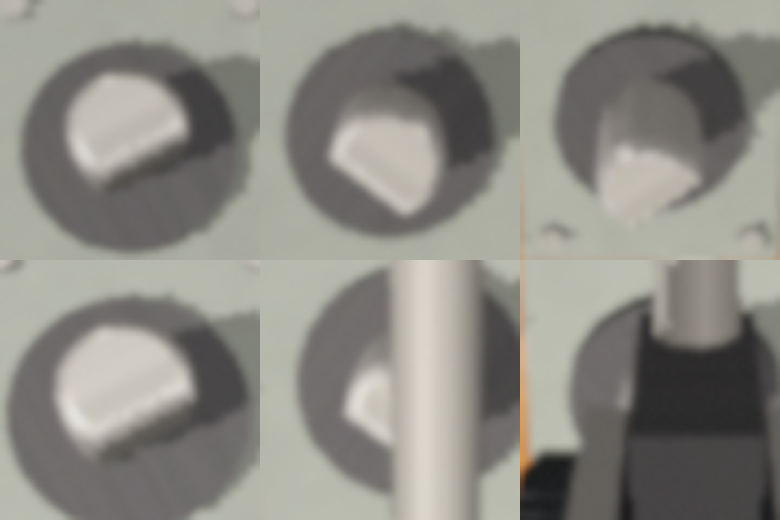

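```bash
python3 - <<'E'
from h import *
for i,dx in enumerate((100,0,-60)):
    movep([540+dx+12,-213-dx*.122,185],down(np.pi/2-0.12)); wait(0.15); snap('wrist',f'sp{i}')
print(read_state()['time'])
ts=[]
for i in range(3):
    c=load(f'sp{i}'); im=c['image']; W=cloud(c,True)
    ts.append(im[60:260,220:420])
    m=((W[...,2]>57)&(W[...,2]<75)&(W[...,0]>380)&(W[...,0]<660)&(W[...,1]<-150)&(W[...,1]>-260)).astype(np.uint8)
    k,lab,st,ce=cv2.connectedComponentsWithStats(m)
    for j in range(1,k):
        if st[j,4]>40: print(i,st[j],ce[j].round(1),W[lab==j].mean(0).round(1))
cv2.imwrite('pics/spz.png',cv2.resize(np.hstack(ts),None,fx=1.33,fy=1.33,interpolation=cv2.INTER_CUBIC))
E
```

```text
14.6667
0 [301  20  32  31 665] [317.6  34. ] [ 514.5 -212.8   62.5]
0 [301 134  32  29 641] [315.1 146.7] [ 611.6 -226.9   62.6]
1 [299  20  33  30 662] [314.3  32.9] [ 414.7 -202.7   62.5]
1 [300 132  31  31 642] [316.6 146. ] [ 512.4 -212.8   62.7]
1 [302 237  28  25 473] [314.9 247.6] [ 609.5 -226.7   62.6]
2 [300  87  32  30 683] [314.4 100.7] [ 413.5 -202.5   62.5]
2 [301 198  30  28 553] [316.9 209.9] [ 511.1 -212.5   62.6]
2 [304 288  26  21 388] [315.5 296.9] [ 608.7 -226.4   62.4]
```

View pics/spz.png

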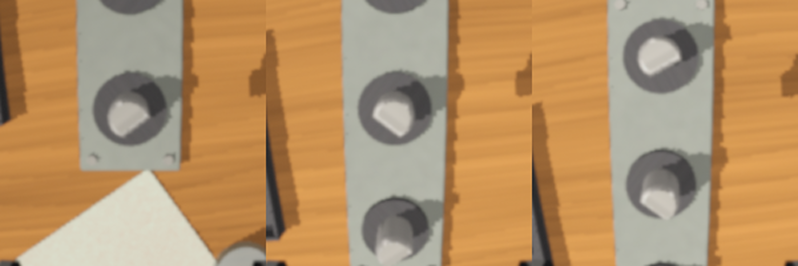

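```bash
cat >> h.py <<'E'
from scipy.optimize import least_squares
def dfit(P, inner=False):
    """P: Nx2 boundary points of D; fits cx,cy,r,d,theta (flat dir)"""
    c0=P.mean(0); best=None
    for t0 in np.arange(0,2*np.pi,np.pi/6):
        def f(q):
            v=P-q[:2]; n=np.array([np.cos(q[4]),np.sin(q[4])]); rr=np.hypot(*v.T)
            return np.maximum(rr-q[2], v@n-q[3])
        r0=np.sqrt(len(P))*0+12
        s=least_squares(f,[c0[0]+2*np.cos(t0),c0[1]+2*np.sin(t0),r0,r0*.55,t0],loss='soft_l1')
        if best is None or s.cost<best.cost: best=s
    q=best.x; return q, np.sqrt((best.fun**2).mean())
E
python3 - <<'E'
from h import *
for i in range(3):
    c=load(f'sp{i}'); W=cloud(c,True)
    for zt in (58,61.5):
        m=((W[...,2]>zt)&(W[...,2]<75)&(W[...,0]>380)&(W[...,0]<660)&(W[...,1]<-150)&(W[...,1]>-260)).astype(np.uint8)
        cs,_=cv2.findContours(m,cv2.RETR_EXTERNAL,cv2.CHAIN_APPROX_NONE)
        for k in cs:
            if cv2.contourArea(k)<150: continue
            k=k[:,0]; P=W[k[:,1],k[:,0],:2]; q,e=dfit(P); q[4]=np.rad2deg(q[4])%360; print(i,zt,q.round(1),round(e,2))
    # collar circle
    g=im=c['image']
    m=((abs(W[...,2]-21)<2.5)&(W[...,0]>370)&(W[...,0]<660)&(W[...,1]<-150)&(W[...,1]>-260))
    for xc in ((414,-202),(512,-213),(609,-227)):
        mm=m&(np.hypot(W[...,0]-xc[0],W[...,1]-xc[1])<36)
        if mm.sum()>100: print('collar',cv2.minEnclosingCircle(W[mm][:,:2].astype(np.float32)))
E
```

```text
0 58 [ 613.8 -226.1   13.2    7.3   29.8] 0.47
0 58 [ 515.  -214.1   13.2    7.2  315.9] 0.47
0 61.5 [ 613.7 -226.3   11.5    5.8   30.4] 0.51
0 61.5 [ 514.9 -214.1   11.7    5.6  315.9] 0.53
collar ((514.8158569335938, -214.11444091796875), 28.36753273010254)
collar ((613.931884765625, -226.22628784179688), 28.293214797973633)
1 58 [ 613.  -226.2   12.9    5.8   26.8] 0.94
1 58 [ 514.4 -214.1   13.     7.4  314. ] 0.49
1 58 [ 415.6 -201.9   13.3    7.3   24.8] 0.45
1 61.5 [ 613.1 -225.9   11.3    5.1   29.6] 0.47
1 61.5 [ 514.5 -214.1   11.6    5.6  314.2] 0.48
1 61.5 [ 415.6 -201.9   11.4    5.5   23.4] 0.45
collar ((414.9237060546875, -203.3184814453125), 29.354328155517578)
collar ((514.3674926757812, -214.1162109375), 28.416101455688477)
collar ((613.40185546875, -226.49359130859375), 28.61765480041504)
2 58 [ 612.3 -226.    12.5    5.9   25.3] 0.83
2 58 [ 513.9 -214.1   13.1    7.2  315.9] 0.79
2 58 [ 415.1 -202.1   13.1    7.5   22.5] 0.43
2 61.5 [ 613.2 -225.9   11.3    4.9   27.7] 0.58
2 61.5 [ 514.1 -214.    11.7    5.1  315.5] 0.55
2 61.5 [ 415.5 -201.8   11.6    5.3   21.3] 0.55
collar ((413.9503479003906, -200.44140625), 30.38332176208496)
collar ((514.31103515625, -214.149169921875), 28.455509185791016)
collar ((613.3668212890625, -226.2850799560547), 28.673768997192383)
```

The spindles, as (x, y) and flat direction, are A (415.4,-202) at 23°, B (514.5,-214.1) at 315° and C (613.5,-226.2) at 29.5°. Next I take the lid off.

```bash
python3 - <<'E'
from h import *
a=np.deg2rad(1.75)
g=np.array([519.3,303.0,83.])
movep(g+[0,0,90],down(a+np.pi/2))
print(movel(g,max_speed=150,guard=15)); clamp()
s=read_state();print(s['time'],s['finger_gap'],s['ft_force'].round(1),s['eef_pos'].round(1))
snap('wrist','w7')
movel(g+[0,0,120],max_speed=150); wait(0.25)
s=read_state();print(s['time'],s['finger_gap'],s['ft_force'].round(1),s['torque'].round(2))
movel([520,36,110],max_speed=250)
print(movel([520,36,15.5],max_speed=80,guard=8)); 
s=read_state();print(s['time'],s['finger_gap'],s['ft_force'].round(1),s['eef_pos'].round(2))
open_gripper(); movel([520,36,120],max_speed=250)
movep([520,316,250],down(a+np.pi/2)); wait(.15); snap('wrist','w8'); print(read_state()['time'])
E
```

```text
False
17.9 16.904170971998433 [-1.5 -0.3  6. ] [519.4 303.1  83.4]
19.15 17.320205984743108 [-0.2 -0.2 -3.4] [-0.   -0.    0.03]
True
21.525 16.86653307932356 [-2.8 -1.5 12.5] [519.59  35.95  17.31]
24.1333
```

View pics/w8.png

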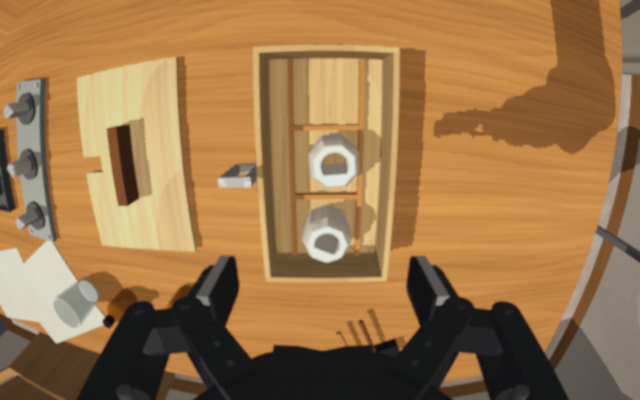

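There are two castings: centre cell at (333,162) and +x cell at (326,236). The near cell is empty. I'll take a close view of each.

```bash
cat >> h.py <<'E'
def casting_fit(c,xy,ztop=66):
    """octagon top-face & bore from depth"""
    W=cloud(c,True)
    near=np.hypot(W[...,0]-xy[0],W[...,1]-xy[1])<45
    m=(near&(abs(W[...,2]-ztop)<4)).astype(np.uint8)
    cs,hi=cv2.findContours(m,cv2.RETR_CCOMP,cv2.CHAIN_APPROX_NONE)
    i=max((i for i in range(len(cs)) if hi[0][i][3]<0),key=lambda i:cv2.contourArea(cs[i]))
    holes=[k for k in range(len(cs)) if hi[0][k][3]==i and cv2.contourArea(cs[k])>100]
    pl=lambda k:np.array([onplane(c,u,v,ztop,True)[:2] for u,v in k[:,0].astype(float)])
    out=pl(cs[i]); 
    (ctr,rad)=cv2.minEnclosingCircle(out.astype(np.float32))
    # octagon orientation: 8-fold harmonic of support widths
    th=np.deg2rad(np.arange(0,45,0.5)); hull=out
    w=[]
    for t in th:
        e=[(np.max(out@[np.cos(t+k*np.pi/4),np.sin(t+k*np.pi/4)])-np.min(out@[np.cos(t+k*np.pi/4),np.sin(t+k*np.pi/4)])) for k in range(4)]
        w.append(np.mean(e))
    tf=np.rad2deg(th[int(np.argmin(w))])
    res=dict(ctr=np.round(ctr,1),rad=round(rad,1),oct=tf,width=round(min(w),1),z=W[m>0][:,2].mean().round(1))
    if holes:
        k=max(holes,key=lambda k:cv2.contourArea(cs[k])); q,e=dfit(pl(cs[k])); q[4]=np.rad2deg(q[4])%360; res['bore']=q.round(1); res['e']=round(e,2)
    return res
E
python3 - <<'E'
from h import *
c=load('w8'); W=cloud(c,True); a=np.deg2rad(1.8)
im=c['image']; ts=[]
for i,(u,v) in enumerate(((333,162),(326,236))):
    p=onplane(c,u,v,66,True); print(p.round(1))
    movep([p[0]+38,p[1],190],down(a+np.pi/2)); wait(.15); d=snap('wrist',f'c{i}')
    ts.append(d['image'][40:260,210:430])
    print(casting_fit(d,p))
cv2.imwrite('pics/cz.png',cv2.resize(np.hstack(ts),None,fx=1.8,fy=1.8,interpolation=cv2.INTER_CUBIC)); print(read_state()['time'])
E
```

```text
[506.9 325.6  66. ]
{'ctr': array([509.8, 327.1]), 'rad': 25.7, 'oct': np.float64(6.000000000000001), 'width': np.float64(48.0), 'z': np.float64(66.1), 'bore': array([510.8, 326.9,  15.8,   9.2,   6.2]), 'e': np.float64(0.32)}
[594.6 320.9  66. ]
{'ctr': array([605. , 322.2]), 'rad': 25.6, 'oct': np.float64(23.5), 'width': np.float64(48.3), 'z': np.float64(66.2), 'bore': array([605.2, 322. ,  15.7,   9.4, 338. ]), 'e': np.float64(0.34)}
25.3417
```

View pics/cz.png

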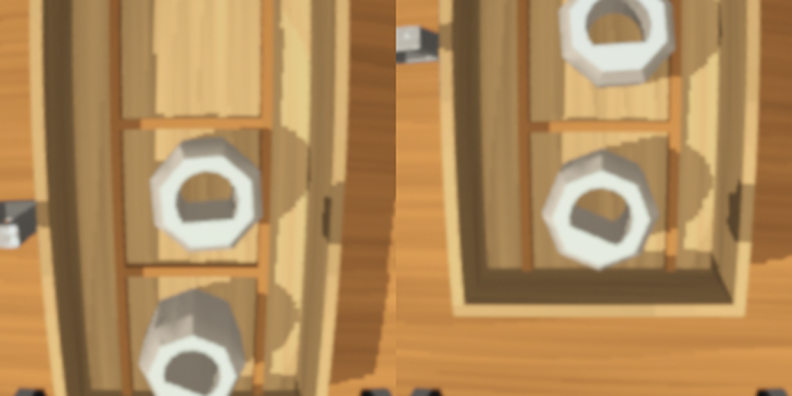

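Fits, as (x, y) and D direction: centre casting (510.5,327.0) at 6.1°, +x casting (605.1,322.1) at 338.3°. I check IK for the candidate grasps, then mount the +x casting on spindle A.

```bash
cat >> h.py <<'E'
SP={'A':(415.4,-202.0,23.0),'B':(514.5,-214.1,315.3),'C':(613.5,-226.2,29.7)}
def options(cx,cy,ct,sp,zg=17):
    sx,sy,st=SP[sp]; r=[]
    for k in range(8):
        j=ct+45*k
        q1=inverse_kinematics([cx,cy,zg],down(np.deg2rad(j))); q2=inverse_kinematics([sx,sy,32],down(np.deg2rad(j+st-ct)))
        r.append((k,j%360,None if q1 is None else q1.round(2),None if q2 is None else q2.round(2)))
    return r
E
python3 - <<'E'
from h import *
for cc,sp in(((605.1,322.1,338.3),'A'),((510.5,327,6.1),'C')):
    print(sp)
    for r in options(*cc,sp): print(r[0],round(r[1],1),None if r[2] is None else r[2].tolist(),None if r[3] is None else r[3].tolist())
E
```

```text
A
0 338.3 [-0.87, 0.94, 0.49, 1.57, -0.57, 0.78, -0.51] [0.15, 0.64, 0.23, 2.16, -0.38, 0.38, 1.09]
1 23.3 [-0.76, 0.9, 0.31, 1.56, -0.37, 0.73, 0.12] [0.24, 0.62, 0.11, 2.16, -0.18, 0.37, 1.68]
2 68.3 [-0.66, 0.88, 0.14, 1.56, -0.17, 0.72, 0.75] [0.33, 0.62, -0.01, 2.16, 0.01, 0.37, 2.28]
3 113.3 [-0.57, 0.87, -0.0, 1.55, 0.0, 0.72, 1.4] [0.67, 0.65, -0.46, 2.14, 0.61, 0.48, 2.5]
4 158.3 [-0.47, 0.87, -0.17, 1.54, 0.19, 0.74, 2.04] [-0.23, 0.82, 0.79, 2.18, -1.1, 0.62, -1.36]
5 203.3 [0.01, 1.13, -1.08, 1.51, 1.06, 1.15, 2.27] [-0.23, 0.82, 0.79, 2.18, -1.1, 0.62, -0.57]
6 248.3 [-1.11, 1.17, 1.0, 1.58, -1.11, 1.05, -1.72] [-0.01, 0.68, 0.45, 2.17, -0.71, 0.43, -0.15]
7 293.3 [-0.96, 1.01, 0.67, 1.57, -0.78, 0.85, -1.15] [0.06, 0.66, 0.35, 2.17, -0.57, 0.4, 0.5]
C
0 6.1 [-0.9, 0.82, 0.35, 1.79, -0.46, 0.61, -0.17] [0.09, 0.84, 0.27, 1.65, -0.32, 0.7, 1.04]
1 51.1 [-0.79, 0.79, 0.18, 1.79, -0.23, 0.58, 0.42] [0.18, 0.82, 0.12, 1.65, -0.14, 0.68, 1.68]
2 96.1 [-0.7, 0.78, 0.05, 1.78, -0.06, 0.58, 1.06] [0.28, 0.81, -0.03, 1.64, 0.03, 0.69, 2.33]
3 141.1 [-0.61, 0.78, -0.09, 1.78, 0.11, 0.59, 1.7] [0.79, 0.97, -0.87, 1.61, 0.86, 0.98, 2.5]
4 186.1 [-0.49, 0.79, -0.27, 1.77, 0.33, 0.62, 2.31] [-0.29, 1.12, 1.01, 1.67, -1.1, 1.02, -1.51]
5 231.1 [0.08, 1.2, -1.28, 1.74, 1.23, 1.24, 2.48] [-0.29, 1.12, 1.01, 1.67, -1.1, 1.02, -0.73]
6 276.1 [-1.12, 0.94, 0.71, 1.81, -0.88, 0.75, -1.39] [-0.11, 0.92, 0.62, 1.66, -0.71, 0.79, -0.22]
7 321.1 [-1.01, 0.87, 0.53, 1.8, -0.68, 0.66, -0.77] [0.0, 0.86, 0.41, 1.66, -0.48, 0.72, 0.39]
```

```bash
cat >> h.py <<'E'
def pick(cx,cy,j,zg=17):
    Rj=down(np.deg2rad(j))
    movep([cx,cy,120],Rj)
    print('pick guard',movel([cx,cy,zg],max_speed=120,guard=15)); clamp(); s=read_state()
    print('grip',s['finger_gap'].round(1),s['eef_pos'].round(1),s['ft_force'].round(1),s['time'])
    movel([cx,cy,200],max_speed=250); print('lift gap',read_state()['finger_gap'].round(1))
def place(sp,j,zg=17):
    sx,sy,_=SP[sp]; Rj=down(np.deg2rad(j))
    movep([sx,sy,200],Rj); movel([sx,sy,98],max_speed=200); wait(.1); snap('wrist','pl_'+sp)
def insert(sp,zg=17,dx=0,dy=0):
    sx,sy,_=SP[sp]; zf=zg+15
    g=movel([sx+dx,sy+dy,zf-0.5],max_speed=60,guard=20); s=read_state()
    print('insert',g,s['eef_pos'].round(1),s['ft_force'].round(1),s['torque'].round(2),'zf',zf,s['time']); return s['eef_pos'][2]-zf
E
python3 - <<'E'
from h import *
j=338.3+90; pick(605.1,322.1,j); place('A',j+23.0-338.3); print(insert('A'))
snap('wrist','in_A')
E
```

```text
pick guard FalseTraceback (most recent call last):
  File "<stdin>", line 2, in <module>
  File "h.py", line 70, in pick
    print('grip',s['finger_gap'].round(1),s['eef_pos'].round(1),s['ft_force'].round(1),s['time'])
                 ^^^^^^^^^^^^^^^^^^^^^
AttributeError: 'float' object has no attribute 'round'
```

The script stopped on a print error after the clamp. The casting is still gripped, so I continue from there.

```bash
sed -i "s/s\['finger_gap'\].round(1)/round(float(s['finger_gap']),1)/; s/read_state()\['finger_gap'\].round(1)/read_state()['finger_gap']/" h.py
python3 - <<'E'
from h import *
s=read_state(); print(s['finger_gap'],s['eef_pos'],s['ft_force'],s['time'])
movel([605.1,322.1,200],max_speed=250); print('lift gap',read_state()['finger_gap'])
j=338.3+90; place('A',j+23.0-338.3); print(read_state()['finger_gap'],read_state()['time'])
snap('side','sA')
E
```

```text
55.420962410311844 [605.50134624 322.36831722  17.87830787] [-0.9820227   0.80442847  7.40892918] 27.1917
lift gap 55.13667937174721
55.152470966019784 30.8917
```

View pics/pl_A.png

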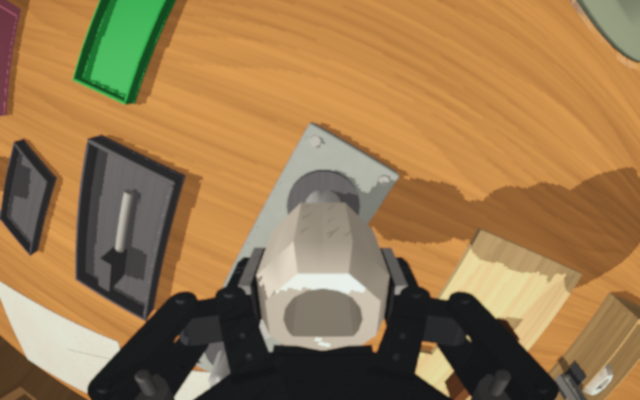

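View pics/sA.png

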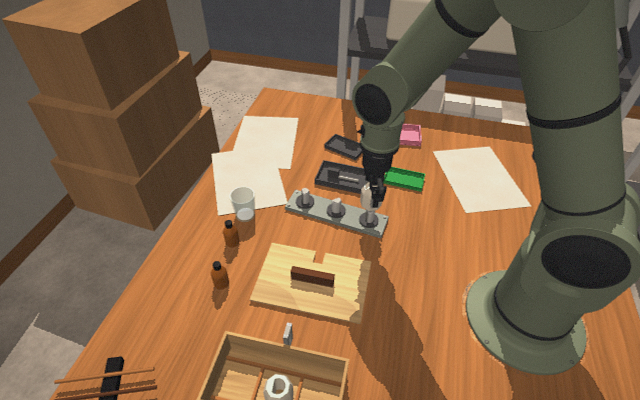

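The casting is held level above spindle A at (325,200), with the bore's flat square to the jaws. Now I insert it.

```bash
python3 - <<'E'
from h import *
print(insert('A')); snap('wrist','in_A'); snap('side','sA2')
im=load('sA2')['image'];cv2.imwrite('pics/sA2z.png',cv2.resize(im[140:260,270:430],None,fx=4,fy=4,interpolation=cv2.INTER_CUBIC))
E
```

```text
insert True [ 415.  -201.9   32.8] [-2.8  2.1 15.4] [0.2  0.33 0.08] zf 32 31.975
0.7557216321748115
```

View pics/sA2z.png

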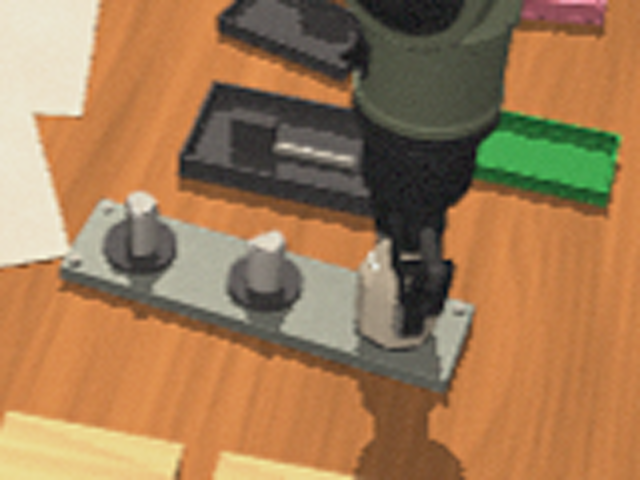

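It went fully home: the TCP rose 15 mm from grasp to seat, as expected. I release it and look again at the middle casting, since it may have been knocked.

```bash
python3 - <<'E'
from h import *
open_gripper(); movel([415.4,-202,160],max_speed=200); 
a=np.deg2rad(1.8)
movep([548,326,190],down(a+np.pi/2)); wait(.15); d=snap('wrist','c2'); print(casting_fit(d,(510,327)),read_state()['time'])
snap('scene','sc2'); im=load('sc2')['image']
cv2.imwrite('pics/sc2z.png',np.hstack([cv2.resize(im[160:260,200:340],(560,400),interpolation=cv2.INTER_CUBIC)]))
E
```

```text
{'ctr': array([510.5, 327.3]), 'rad': 25.2, 'oct': np.float64(6.000000000000001), 'width': np.float64(47.7), 'z': np.float64(66.1), 'bore': array([510.7, 326.9,  15.7,   9.8,   5.2]), 'e': np.float64(0.37)} 35.4417
```

View pics/c2.png

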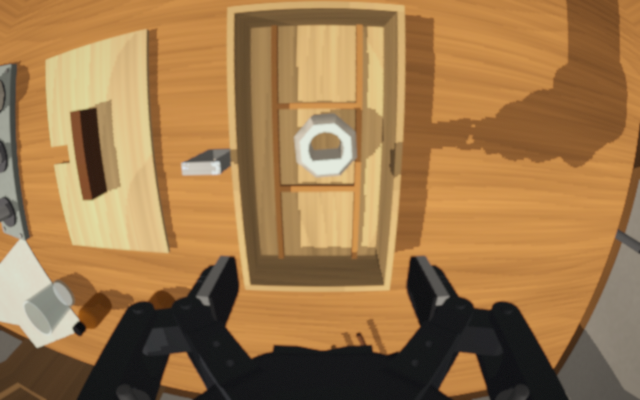

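View pics/sc2z.png

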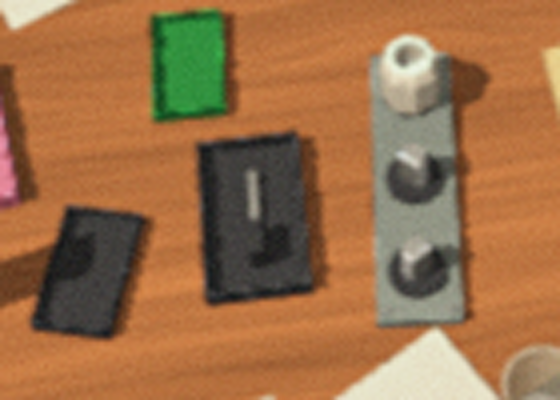

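The first casting is seated on spindle A. The middle one hasn't moved: (326,146), fit (510.6,327.1) at 6°. I pick it with the jaws at 51° and mount it on spindle C.

```bash
python3 - <<'E'
from h import *
j=6.0+45; pick(510.6,327.1,j); place('C',j+29.7-6.0); print(read_state()['finger_gap']); z=insert('C'); print(z)
snap('wrist','in_C'); snap('side','sC2')
im=load('sC2')['image'];cv2.imwrite('pics/sC2z.png',np.vstack([cv2.resize(im[140:260,270:430],(560,420),interpolation=cv2.INTER_CUBIC)]))
E
```

```text
pick guard False
grip 54.9 [510.9 327.4  17.8] [-1.7 -1.1  7.9] 37.55
lift gap 55.001869342234386
55.01584584705866
insert True [ 613.1 -226.1   32.8] [-2.4  1.4 10.9] [0.33 0.31 0.  ] zf 32 42.2917
0.7959156511083307
```

View pics/sC2z.png

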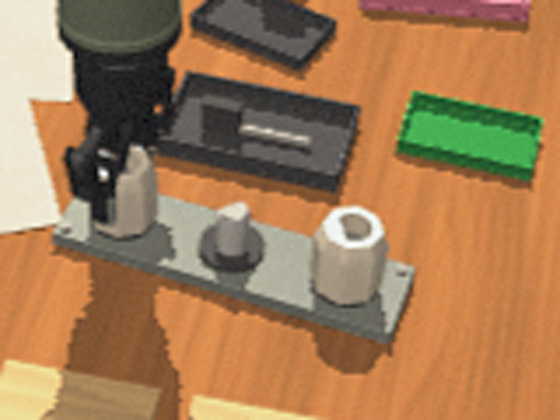

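It's home at the same height. I release, then check both castings from above.

```bash
python3 - <<'E'
from h import *
open_gripper(); movel([613.5,-226.2,160],max_speed=200); wait(.2)
movep([560,-213,230],down(np.pi/2-0.12)); wait(.4); d=snap('wrist','j1')
for s in 'AC': print(s,casting_fit(d,SP[s][:2],81),SP[s])
a=np.deg2rad(1.75)
movep([558,36,190],down(a+np.pi/2)); wait(.15); d=snap('wrist','l1'); W=cloud(d,True)
m=(abs(W[...,2]-46)<5)&(abs(W[...,0]-520)<80)&(abs(W[...,1]-36)<40)
print('bar',cv2.minAreaRect(W[m][:,:2].astype(np.float32)),W[m].mean(0))
m=(abs(W[...,2]-12)<4)&(abs(W[...,0]-520)<160)&(abs(W[...,1]-36)<120)
print('lid',cv2.minAreaRect(W[m][:,:2].astype(np.float32)),W[m].mean(0)); print(read_state()['time'])
E
```

```text
A {'ctr': array([ 416.7, -201.8]), 'rad': 25.7, 'oct': np.float64(22.0), 'width': np.float64(48.2), 'z': np.float64(81.0), 'bore': array([ 416.1, -201.3,   15.7,    9.1,   23.8]), 'e': np.float64(0.39)} (415.4, -202.0, 23.0)
C {'ctr': array([ 611.2, -226.3]), 'rad': 25.5, 'oct': np.float64(31.0), 'width': np.float64(48.2), 'z': np.float64(81.1), 'bore': array([ 613.1, -225.6,   15.4,    8.9,   31. ]), 'e': np.float64(0.48)} (613.5, -226.2, 29.7)
bar ((519.3938598632812, 36.357234954833984), (109.65731048583984, 17.620939254760742), 1.4462336301803589) [516.71922865  36.31919827  46.59367411]
lid ((518.9904174804688, 33.81045913696289), (277.3020324707031, 184.52023315429688), 1.6808394193649292) [510.62668058  34.80112853  12.60677976]
45.8833
```

View pics/j1.png

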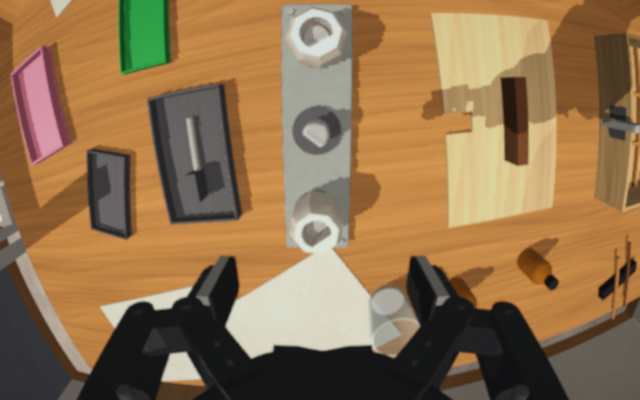

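View pics/l1.png

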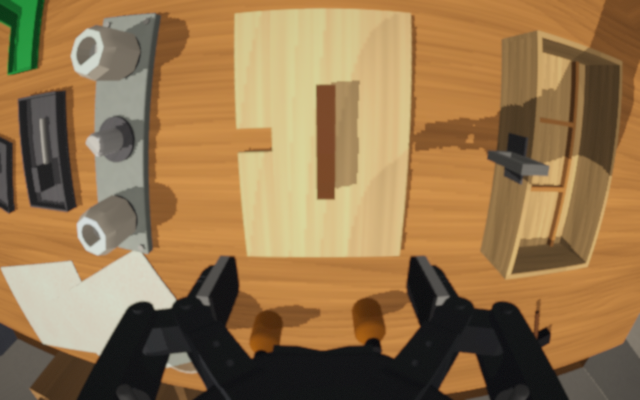

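Both castings are seated (top at z = 81 mm, yaw within 2°). The lid is where I left it, so I put it back by reversing the earlier motion.

```bash
python3 - <<'E'
from h import *
a=np.deg2rad(1.75)
movel([519.8,36,90],max_speed=200); print(movel([519.8,36,17],max_speed=120,guard=15)); clamp()
s=read_state();print(s['time'],s['finger_gap'],s['eef_pos'].round(1))
movel([519.8,36,203],max_speed=200)
movel([519.5,303,203],max_speed=250); 
movel([519.5,303,115],max_speed=150)
print(movel([519.5,303,82],max_speed=50,guard=10))
s=read_state();print(s['time'],s['finger_gap'],s['ft_force'].round(1),s['eef_pos'].round(2))
snap('side','s9'); im=load('s9')['image']; cv2.imwrite('pics/s9z.png',cv2.resize(im[260:,150:420],None,fx=2.5,fy=2.5))
E
```

```text
False
47.9583 17.139984562093534 [519.9  36.   17.3]
True
51.6 17.068212156862455 [-1.3  0.   5.3] [519.06 302.78  83.09]
```

View pics/s9z.png

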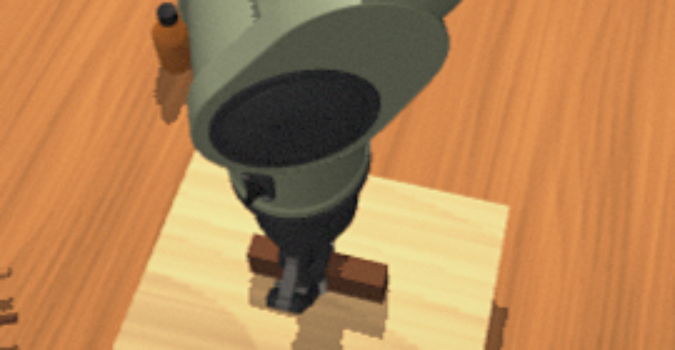

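The lid came down at the original height (TCP 83.1, against 83.4 when I first gripped it). I release it and run the final checks.

```bash
python3 - <<'E'
from h import *
open_gripper(); movel([519.5,303,200],max_speed=200)
a=np.deg2rad(1.8)
movep([570,226,230],down(a+np.pi/2)); wait(.3); d=snap('wrist','f1'); W=cloud(d,True)
O=np.array([519.5,316.7]);R=np.array([[np.cos(a),-np.sin(a)],[np.sin(a),np.cos(a)]]); L=(W[...,:2]-O)@R
m=(abs(W[...,2]-78)<4)&(L[...,1]>-140)&(L[...,1]<140)&(abs(L[...,0])<180)
print('lid',cv2.minAreaRect(W[m][:,:2].astype(np.float32)))
A=np.c_[L[m],np.ones(m.sum())]; print('plane',np.linalg.lstsq(A,W[m][:,2],rcond=None)[0])
movep([560,-213,230],down(np.pi/2-0.12)); wait(.4); d=snap('wrist','f2')
for s in 'AC': print(s,casting_fit(d,SP[s][:2],81),SP[s])
movep([560,-50,350],down(np.pi/2)); wait(.3); snap('scene','f3'); snap('side','f4'); 
W=cloud(load('f3'))
for nm,u,v in(('jar',336,259),('dye1',366,256),('dye2',400,242)):
    p=W[v-8:v+9,u-8:u+9].reshape(-1,3); p=p[(p[:,2]>25)&(p[:,2]<95)]; print(nm,np.median(p,0).round() if len(p) else None)
print(read_state()['time'])
E
```

```text
lid ((518.325439453125, 301.1070556640625), (277.3504943847656, 184.44970703125), 1.7893271446228027)
plane [ 1.14277528e-03 -1.08147974e-03  7.85080510e+01]
A {'ctr': array([ 416.7, -201.4]), 'rad': 25.6, 'oct': np.float64(24.5), 'width': np.float64(48.2), 'z': np.float64(81.0), 'bore': array([ 416.2, -201.2,   15.7,    9. ,   22.8]), 'e': np.float64(0.36)} (415.4, -202.0, 23.0)
C {'ctr': array([ 611.8, -225.5]), 'rad': 25.8, 'oct': np.float64(29.500000000000004), 'width': np.float64(48.0), 'z': np.float64(81.1), 'bore': array([ 613.1, -225.8,   15.4,    8.9,   31.2]), 'e': np.float64(0.54)} (613.5, -226.2, 29.7)
jar [ 764. -138.   56.]
dye1 [778. -40.  55.]
dye2 [751.  91.  55.]
57.1667
```

View pics/f1.png

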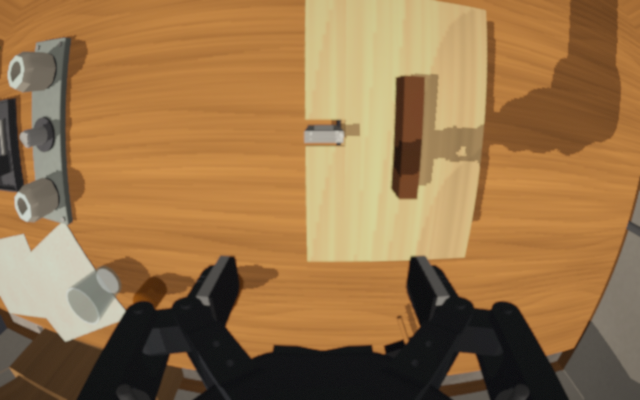

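View pics/f4.png

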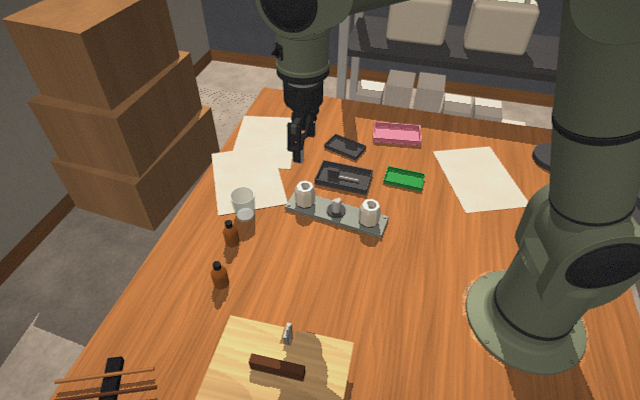

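The lid is seated flat, with the notch around the staple at (324,134). Both castings are on the jig at (305,195) and (370,212), and the pin is in the tray at (345,178). I hand the job in.

```bash
python3 -c "
from h import *
finish_job(); print(read_state()['time'])"
```

```text
the job is handed in; nothing more can be done
the job is handed in; nothing more can be done
```

The job is done and handed in at about 57 s. I pulled the pin with the lid still on and laid it in the large dark tray. Then I took the lid off, mounted the two castings in the crate (the third cell was empty) on spindles 1 and 3 in the order they stand from the robot, and put the lid back.

Last checks before handing in; none failed:
- **Castings:** both tops measured z = 81 mm, which is fully home. Bore centres were within about 1.1 mm of the spindle axes and yaw within about 2°. The outer-edge fit put the far casting's centre up to 2 mm off, where the view was oblique; the bore fit did not show this.
- **Lid:** within about 1 mm of where it started, flat to about 0.002 rad, with its notch around the staple.
- **Pin:** seen lying in the tray.
- **Dye bottles and jar:** at their starting positions.

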